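Zero the portion dial and open the bean jar

TASK

The bean jar on the dosing stand is to be refilled: first turn the stand's portion dial until its pointer is on the zero mark, then unscrew the jar's tight cap anticlockwise until its threads let go, keeping the jar down in its square seat, and raise the cap straight up off the neck. Finish still holding the cap in the gripper, level and about two centimetres above the jar's mouth, putting nothing down. Leave the dial at zero and do not disturb the shot glass and teaspoon beside the stand.

Things in the scene. Friction and masses are not known exactly. Their poses are not given: they have to be found in the camera images.
- dosing_stand: Fixed low box, 110 (x) x 250 (y) x 70 mm high, dark steel with grey painted deck. Origin: centre of its underside, on the worktop; x to its back, y to its left (jar side), z up. Place and yaw (up to 0.3 rad) vary. The jar's seat is a square recess 78.5 mm wide, 10 mm deep, centred at (0, 70) mm; the dial's axis is at (0, -75) mm. A spout juts 17 mm from the front below the jar.
- portion_dial (a joint): Angle of the dial's knob about the vertical, rad: 0 = pointer on the zero mark; grows anticlockwise seen from above. Starts at 0.5 to 1.35 (pointer swung towards the jar), so turn it clockwise. Range -0.6 to 2.0, no detent or stop at zero; it stays where it is left (friction 0.05 N m).
- dial_grip (a point): On the knob's axis, 94 mm above the worktop, 10 mm below the grip's top. Knob: black disc 44 mm across with an upright bar grip on it, 42 mm long, 12 mm thick, 80 to 104 mm above the worktop. x axis: along the bar to the pointer end, z up. A steel pointer under that end moves over a white face with thin ticks every 15 degrees.
- zero_mark (a point): The zero mark on the dial's white face: the one long thick tick, with a round pip outside it, straight behind the knob's axis (+x of the stand). Point: the outer end of the tick, 45 mm from the axis, 71 mm above the worktop.
- bean_jar: Loose square pale bean jar, 75.5 mm wide, shoulder top at z = 70 mm, 0.9 kg. It stands in the recess (1.5 mm play a side), which stops it turning while it stays down. Origin: centre of its underside, 60 mm above the worktop; axes as the stand's. Round neck 45 mm across to z = 89 mm, with three thread lands 70 degrees long at 0, 120, 240 degrees from the jar's x, 50 degree gaps between.
- jar_mouth (a point): Centre of the jar's mouth, at the top of the springy rubber seal when uncovered, 94.5 mm above the jar's origin; z up. Under the closed cap the seal is pressed down 3 mm and pushes the cap up against the thread lands with about 15 N.
- jar_cap: Loose aluminium screw cap, 0.07 kg, 22 mm tall, 16-sided, 63 mm across flats (every 22.5 degrees, one facing its x). Origin: centre of its lower edge, closed 73.5 mm above the jar's origin (133.5 mm above the worktop); z up. Three inner lugs hook under the jar's lands; 0.3 to 0.5 N m breaks it loose. Pulled up too early it lifts the jar. Once free, 21 mm of rise clears the neck.
- cap_ridge (a point): Outer end of the dark ridge on the cap's top, which runs along the cap's x axis, 28 mm from its centre. Closed: 20 degrees clockwise to 10 degrees anticlockwise (from above) of the jar's x axis. The cap is free when the ridge is 44 to 76 degrees anticlockwise of the jar's x axis (aim for 60; a lug stops it soon after 76); there it pops up 3 mm if let go, or pushes the gripper up with 3 N or more.
- shot_glass: Loose clear shot glass, 49 mm across, 62 mm tall, right of the stand. Origin: centre of its underside. Leave it alone.
- spoon: Loose steel teaspoon, 137 x 28 x 13 mm, lying left of the stand. Origin: under its middle. Leave it alone.
Things that resemble listed ones, but are neither listed nor needed, are in the scene too. Of the things shaped like the jar_cap, the aluminium one is meant.

How it is judged:
On the way, in this order (a step that is already met when the one before it is completed fails the run):
1. the dial is turned to zero while the cap is still on (value of joint portion_dial between -0.1 and 0.1 rad and z of jar_cap in the frame of bean_jar below 0.0755 m), for 0.2 s.
2. the cap is raised off the neck with the jar in its seat (z of jar_cap in the frame of jar_mouth above 0.002 m and z of bean_jar in the frame of dosing_stand below 0.063 m), for 0.1 s.
At the end, for the whole second after the job is handed in: The dial reads zero within 0.1 rad; the fingers grip the cap, at rest, its lower edge 5 to 45 mm above the jar's mouth, centred over it within 15 mm, tilted less than 0.15 rad and not touching the jar; the jar stands in its seat (within 3 mm in height, tilt under 0.06 rad) (value of joint portion_dial between -0.1 and 0.1 rad and z of jar_cap in the frame of jar_mouth between 0.005 and 0.045 m and horizontal distance between jar_cap and jar_mouth below 0.015 m and angle between jar_cap's own z axis and vertical below 0.15 rad and contact force between the fingers and jar_cap above 2 N and contact force between jar_cap and bean_jar below 0.1 N and linear speed of jar_cap below 0.02 m/s and z of bean_jar in the frame of dosing_stand between 0.057 and 0.063 m and angle between bean_jar's own z axis and vertical below 0.06 rad); the arm keeps its last pose, push and grip.
It fails at once if the jar is pulled up out of its seat (more than 8 mm) (z of bean_jar in the frame of dosing_stand above 0.068 m).
It fails at once if the jar is tipped (angle between bean_jar's own z axis and vertical above 0.2 rad).
It fails at once if the shot glass is pushed away or knocked over (distance of shot_glass from where it was at the start of the episode above 0.03 m or angle between shot_glass's own z axis and vertical above 0.5 rad).
It fails at once if the teaspoon is pushed away (distance of spoon from where it was at the start of the episode above 0.03 m).
It also fails if it takes over 43 s, if anything falls off the work surface, if the arm or the gripper's body presses on something with over 40 N, if the wrist force passes 120 N, or if a joint passes its speed limit or range.

ROBOT

A 6-joint arm with a two-finger parallel gripper is mounted at the origin on a cart in front of the work surface, level with it; the furniture and walls round the work are solid. World frame = base frame: x ahead of the robot, y to its left, z up, the work surface at z = 0. Lengths are in m, angles in rad, forces in N, time in s.
With the tool pointing down it reaches from about 0.35 to 0.925 m from the base axis. Payload 6.4 kg.
Tool frame: the origin (TCP) lies midway between the tips of the shut fingers; the grasp point (between the pads) lies hold_point_z behind it (hold_point_z is the distance from the TCP to the grasp point, in m); z points along the fingers, y is the line along which they close (so a half turn about z gives the same grasp; the last joint's range is limited). The gripper opens to 85 mm and grips with 20 to 120 N. Pads are 22 mm wide; open, the fingers measure 114 mm over their backs; the gripper's body (76 mm by 85 mm) begins 54 mm behind the grasp point. The pads swing forward as they close: fully open they stand 13 mm farther back than shut.
Start: joints at [0.931, 0.245, 1.558, -0, 1.339, -0.174], TCP at [0.292, 0.581, 0.231] pointing down, gripper open.
Joint ranges: [-3.13, 3.13], [-1.02, 2.26], [0.13, 2.54], [-0.95, 4.09], [0.21, 2.88], [-2.74, 2.74]. Speed limits (rad/s): [2.57, 2.57, 3.14, 3.14, 3.14, 3.14].

INTERFACE

Orientations are given as a unit quaternion [w, x, y, z].
In Python, from workcell import reach, line_to, movej, gripper_to, hold, inverse_kinematics, read_camera, IKError, close_job, get_clock, get_joint_pos, get_dq, get_effort, get_tcp_pos, get_ee_rot, get_wrist_force, get_torque, get_width, get_grip_force, hold_point_z gives the robot as it stands. The module is installed in compiled form; this text tells all that it offers. Calls block until the motion is done:
- reach(position, orientation): joint-space move of the TCP to a pose.
- line_to(position, velocity=0.15, rotation=None): straight line of the TCP; rotation=None keeps the orientation; velocity is the mean speed in m/s.
- movej(angles): joint-space move.
- gripper_to(opening, f_grip=None): finger opening in m; f_grip is the grip in N (None keeps the last); returns when the fingers have stopped.
- hold(seconds).
- inverse_kinematics(position, orientation): joint angles nearest the present ones, or None.
- read_camera(name): name is "side" or "top" or "wrist"; returns a dict with "pixels" (480x640x3 uint8, red, green, blue), "vertical_fov" (degrees; the focal length in pixels is half the picture's height over the tangent of half this angle, whatever the lens; pixels are square), "cx", "cy" (the principal point, pixels), "rvec" (rotation vector, rad) and "tvec" (3), from world to camera coordinates, as OpenCV has them; the wrist camera has in their place "T_tool_cam" (4x4, takes a point from camera to tool coordinates, whose origin is the TCP and whose axes are the flange's). Camera axes: x right, y down, z forward; pixel columns grow to the right and rows downward; lengths in m; the calibration is good to about 2 mm. A picture is of the moment at which its call begins: read the wrist's pose just before it. There is no depth.
A pose or a line that the arm cannot do raises IKError and nothing moves.
- close_job(): hands the job in; it is judged then, once.
Readings, each from a call of its own:
- get_clock(): time.
- get_joint_pos(): joint angles.
- get_dq(): joint speeds.
- get_effort(): joint torques, N m.
- get_tcp_pos(): TCP position.
- get_ee_rot(): TCP orientation.
- get_wrist_force(): force on the tool from outside, world axes, zero at the start.
- get_torque(): the same for the moment, N m.
- get_width(): finger opening in m.
- get_grip_force(): force on a finger pad.
Only numpy, scipy, OpenCV 4.12 (cv2) and the standard library are available. Lean on these libraries where they do the work, as an engineer would, in place of code of your own. Each camera call takes 0.05 s, during which the arm holds its last target. There are 200 camera calls.

## Working session

There is one attempt and no reset: what is moved stays moved. The work goes in short steps, each a Python script; the robot and the scene stay as the last script left them, time stands still between calls to the robot, and variables do not carry over. Pictures are saved under pics/ and viewed, at most 10 in all, crops included, and the job is handed in when it is done.

```bash
mkdir -p pics
python3 - <<'E'
from workcell import *
import cv2,numpy as np
for n in ["top","side"]:
    d=read_camera(n); cv2.imwrite(f"pics/{n}0.png",d["pixels"][:,:,::-1])
    print(n,d["vertical_fov"],d["cx"],d["cy"],d["rvec"],d["tvec"])
d=read_camera("wrist");print(d["vertical_fov"],d["cx"],d["cy"],d["T_tool_cam"])
print(hold_point_z if not callable(hold_point_z) else hold_point_z(),get_clock(),get_ee_rot(),get_width(),get_tcp_pos())
E
```

```text
top 43.900375632933844 315.4457085130092 242.6475208578045 [ 2.18062418 -2.16717424  0.0787635 ] [-0.00448613  0.54959372  1.2910986 ]
side 56.638118970734844 321.44381357030755 237.12172685006908 [ 2.08567137 -0.17756949  0.06829113] [-0.51451773  0.17056736  0.94576509]
60.21812232893172 319.1043882611927 242.30960624963666 [[ 5.98423185e-04 -9.57230768e-01 -2.89324903e-01  7.49145832e-02]
 [ 9.99999820e-01  5.82565467e-04  1.40926302e-04 -8.58671922e-04]
 [ 3.36517043e-05 -2.89324935e-01  9.57230944e-01 -1.41801700e-01]
 [ 0.00000000e+00  0.00000000e+00  0.00000000e+00  1.00000000e+00]]
0.0187 0.15 [-2.85841209e-04  2.30809955e-01  9.72998557e-01 -7.00348849e-04] 0.08536385826767698 [0.29169076 0.58039198 0.23043868]
```

View pics/top0.png

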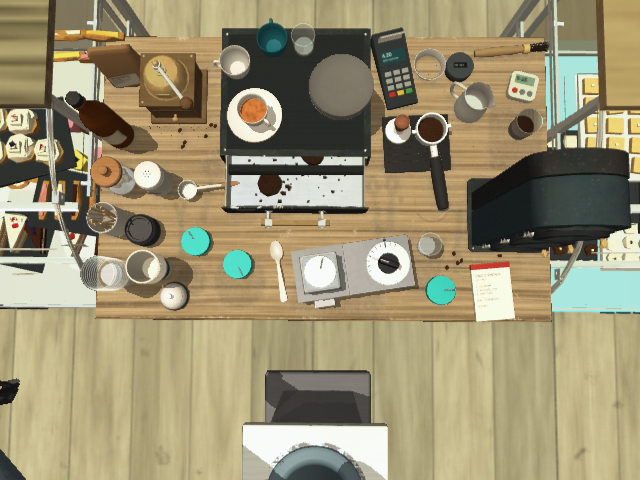

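View pics/side0.png

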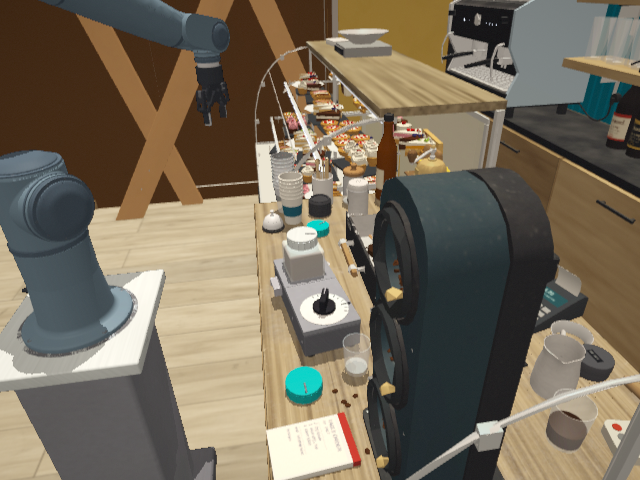

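In the top view, the candidates for the cap are:
- the aluminium cap on the jar, at (320,272), which I choose
- teal look-alikes at (195,241), (237,264) and (440,290), which aren't aluminium

The dial is at (388,262), the spoon at (278,270) and the shot glass at (430,245). The side view shows the cap at (302,238) and the dial at (324,303). I'll check this in one close crop.

```bash
cat > h.py <<'E'
from workcell import *
import cv2,numpy as np
from scipy.spatial.transform import Rotation as R
def cam(n):
    if n=="wrist":
        p=np.array(get_tcp_pos());q=np.array(get_ee_rot())
        d=read_camera(n);T=np.array(d["T_tool_cam"]);Rt=R.from_quat(q,scalar_first=True).as_matrix()
        Rc=Rt@T[:3,:3];o=Rt@T[:3,3]+p
    else:
        d=read_camera(n);M=cv2.Rodrigues(np.array(d["rvec"]))[0];Rc=M.T;o=-M.T@np.array(d["tvec"])
    f=240/np.tan(np.radians(d["vertical_fov"]/2))
    return dict(im=np.ascontiguousarray(d["pixels"][:,:,::-1]),R=Rc,o=o,f=f,c=np.array([d["cx"],d["cy"]]))
def ray(c,uv):
    uv=(np.atleast_2d(uv)-c["c"])/c["f"];return np.c_[uv,np.ones(len(uv))]@c["R"].T
def onz(c,uv,z):
    d=ray(c,uv);return c["o"]+d*((z-c["o"][2])/d[:,2])[:,None]
def proj(c,P):
    q=(np.atleast_2d(P)-c["o"])@c["R"];return q[:,:2]/q[:,2:]*c["f"]+c["c"]
def tri(c1,u1,c2,u2):
    a=ray(c1,u1)[0];b=ray(c2,u2)[0];s=np.linalg.lstsq(np.c_[a,-b],c2["o"]-c1["o"],rcond=None)[0]
    p=c1["o"]+a*s[0];q=c2["o"]+b*s[1];return (p+q)/2,np.linalg.norm(p-q)
def down(th):  # tool pointing down, tool y axis at heading th
    y=np.array([np.cos(th),np.sin(th),0]);z=np.array([0,0,-1.]);x=np.cross(y,z)
    return R.from_matrix(np.c_[x,y,z]).as_quat(scalar_first=True)
E
python3 - <<'E'
from h import *
t=cam("top");s=cam("side")
a=cv2.resize(t["im"][225:315,285:445],None,fx=5,fy=5,interpolation=2)[:300*2]
b=cv2.resize(s["im"][220:350,265:365],None,fx=3,fy=3,interpolation=2)
a=cv2.resize(a,(480,270));o=np.zeros((400,800,3),np.uint8);o[:270,:480]=a;o[:390,490:790]=b
cv2.imwrite("pics/crop1.png",o)
print("cap",tri(t,[320,272],s,[302,236]))
print("dial",tri(t,[388,263],s,[324,297]))
for n,p,z in [("cap",[320,272],.155),("dial",[388,263],.1),("corners",[299,302],.07),("br",[415,288],.07),("tr",[409,236],.07),("glass",[430,245],.03),("spoon",[278,270],.01)]: print(n,onz(t,p,z))
print(R.from_quat(get_ee_rot(),scalar_first=True).as_matrix().round(2))
E
```

```text
cap (array([ 0.48143072, -0.011957  ,  0.15148173]), np.float64(0.0016572978380841445))
dial (array([ 0.50310758, -0.15265798,  0.09731342]), np.float64(0.002309507713606779))
cap [[ 0.48048479 -0.01190765  0.155     ]]
dial [[ 0.50182362 -0.15223967  0.1       ]]
corners [[0.41982438 0.0322696  0.07      ]]
br [[ 0.45088013 -0.21228423  0.07      ]]
tr [[ 0.56100699 -0.20035044  0.07      ]]
glass [[ 0.5452891  -0.25198627  0.03      ]]
spoon [[0.48924202 0.08181757 0.01      ]]
[[-0.89  0.45 -0.  ]
 [ 0.45  0.89 -0.  ]
 [ 0.   -0.   -1.  ]]
```

View pics/crop1.png

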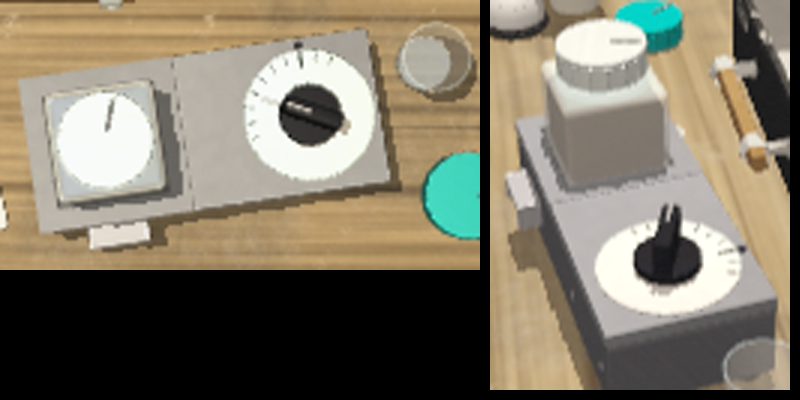

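The crop confirms the plain aluminium cap, with its ridge pointing near the stand's +x. The dial pointer is swung towards the jar by about 1 rad, and the zero pip is at the back. The stand's yaw is about 0.15. Next I'll take two wrist views.

Run:
```python
from h import *
import pickle
reach([.49,-.08,.30],down(-0.42)); 
c1=cam("wrist");print(get_clock(),get_joint_pos())
line_to([.50,-.13,.24],.2);c2=cam("wrist");print(get_clock(),get_tcp_pos())
pickle.dump((c1,c2),open("w.pkl","wb"))
o=np.hstack([c1["im"],c2["im"]]);cv2.imwrite("pics/w1.png",c1["im"]);cv2.imwrite("pics/w2.png",c2["im"])
```

```text
2.7583 [-3.89431671e-01 -1.75814039e-01  1.86462761e+00  6.17581003e-05
  1.45296074e+00  2.93456795e-02]
3.35 [ 0.50051774 -0.12969781  0.24113235]
```

View pics/w1.png

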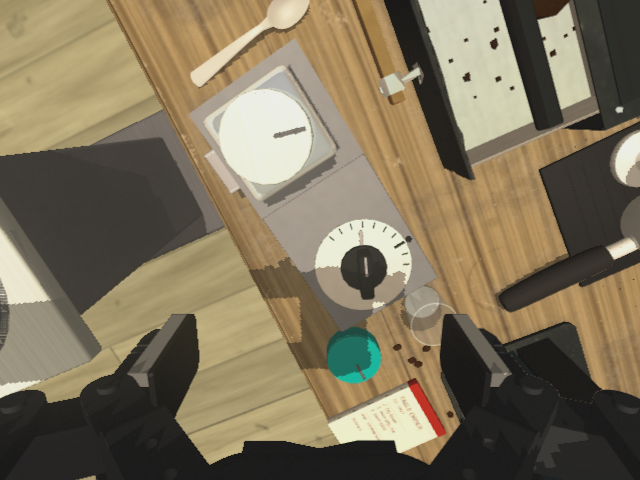

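View pics/w2.png

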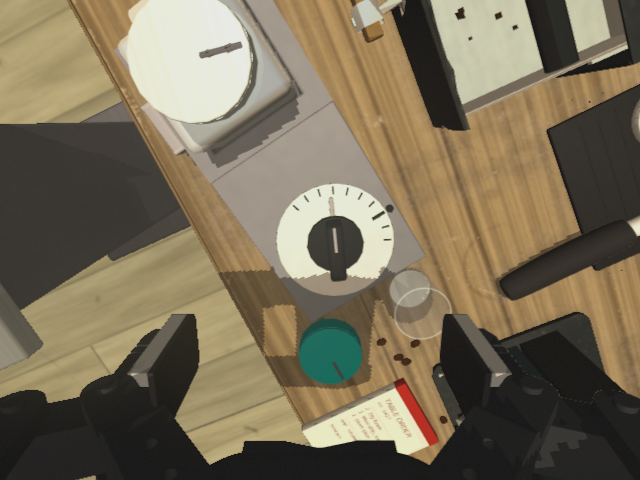

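w1 shows the cap centre near (266,136), ridge end (304,130), knob (363,267), pip (408,239) and pointer tip (361,235). In w2 the cap is near (191,59), the ridge end at (241,46), the knob at (335,243), the pip at (389,209) and the pointer tip at (332,197). The bar is nearly along image vertical.

Run:
```python
from h import *
import pickle
c1,c2=pickle.load(open("w.pkl","rb"))
def ell(c,roi,dark):
    x0,y0,x1,y1=roi;h=cv2.cvtColor(c["im"],cv2.COLOR_BGR2HSV)[y0:y1,x0:x1]
    m=((h[...,2]<70) if dark else ((h[...,2]>215)&(h[...,1]<45))).astype(np.uint8)
    m=cv2.morphologyEx(m,cv2.MORPH_OPEN,np.ones((3,3)))
    k=max(cv2.findContours(m,0,1)[0],key=cv2.contourArea);k=cv2.convexHull(k)
    e=cv2.fitEllipse(k);return np.array(e[0])+[x0,y0],e[1],e[2]
e1=ell(c1,(200,75,335,200),0);e2=ell(c2,(100,0,270,140),0);print("cap ell",e1,e2)
C,err=tri(c1,e1[0],c2,e2[0]);print("cap",C,err, "at .1555",onz(c1,e1[0],.1555),onz(c2,e2[0],.1555))
k1=ell(c1,(330,240,400,305),1);k2=ell(c2,(300,210,370,285),1);print("knob ell",k1,k2)
for n,a,b,z in [("pip",[408,239],[389,209],.071),("ptr",[361,235],[332,197],.075),("barA",[365,257],[334,228],.104),("barB",[367,276],[337,252],.104),("ridgeO",[304,130],[241,46],.1565),("ridgeI",[275,137],[201,54],.1565),("knob",k1[0],k2[0],.08)]:
    print(n,*tri(c1,a,c2,b),onz(c1,a,z)[0,:2].round(4),onz(c2,b,z)[0,:2].round(4))
for n,c in(("c1",c1),("c2",c2)):
    print("disc z.08",onz(c,[[363,267] if n=="c1" else [335,243]],.08))
```

```text
cap ell (array([260.11091232, 130.6567955 ]), (98.01046752929688, 109.79954528808594), 144.37400817871094) (array([187.92471313,  55.30384827]), (120.57585906982422, 136.0425567626953), 155.4542236328125)
cap [ 0.47621347 -0.00354921  0.13473016] 4.830770527558704e-05 at .1555 [[ 0.47911348 -0.00413363  0.1555    ]] [[ 0.48061212 -0.00852292  0.1555    ]]
knob ell (array([364.04798126, 270.48750687]), (43.86568832397461, 54.20953369140625), 169.73341369628906) (array([335.31184769, 247.10425568]), (53.58167266845703, 64.95460510253906), 174.92247009277344)
pip [ 0.55068857 -0.14759545  0.06497605] 6.0908132327719644e-05 [ 0.5502 -0.1454] [ 0.5502 -0.146 ]
ptr [ 0.51380534 -0.11466828  0.10058571] 0.003390062127684323 [ 0.5117 -0.1228] [ 0.5142 -0.1189]
barA [ 0.50779438 -0.1354075   0.09922809] 9.963826785264711e-05 [ 0.5079 -0.1337] [ 0.5082 -0.1342]
barB [ 0.50267049 -0.15273568  0.09895215] 3.746332529477879e-05 [ 0.5029 -0.1507] [ 0.5032 -0.1511]
ridgeO [ 0.50648327 -0.01556254  0.15487947] 0.0008772708492562934 [ 0.5061 -0.0156] [ 0.5071 -0.0158]
ridgeI [ 0.48729558 -0.01176025  0.15973144] 0.0008321886606946612 [ 0.4865 -0.0119] [ 0.4871 -0.0109]
knob [ 0.50112068 -0.15542343  0.07719675] 0.00013431237509685536 [ 0.5013 -0.1543] [ 0.5013 -0.1546]
disc z.08 [[ 0.50173071 -0.15068813  0.08      ]]
disc z.08 [[ 0.50240173 -0.15149352  0.08      ]]
```

The dial axis is at (0.502,-0.152) with the bar heading about 1.26. The yaw is about 0.15, so the dial reads about 1.1. Turning it now.

Run:
```python
from h import *
import pickle
A=[.502,-.152]
gripper_to(.05,30)
reach([*A,.13],down(-.31));line_to([*A,.084],.1)
print(get_clock(),get_wrist_force())
gripper_to(0.0,30);print("w",get_width(),get_grip_force(),get_wrist_force(),get_torque())
for t in np.linspace(-.31,-1.42,4)[1:]:
    reach([*A,.084],down(t))
hold(.2)
print(get_clock(),get_width(),get_wrist_force(),get_torque(),get_tcp_pos(),R.from_quat(get_ee_rot(),scalar_first=True).as_matrix()[:2,1])
gripper_to(.05);line_to([*A,.20],.2)
c=cam("wrist");pickle.dump(c,open("w3.pkl","wb"));cv2.imwrite("pics/w3.png",c["im"]);print(get_clock())
```

```text
4.925 [-0.62506964  0.37819542  0.23699141]
w 0.01121195511753005 35.02624869346619 [ 2.61872256 -1.11535265  2.33123246] [-0.03100709 -0.37596343 -0.03788088]
6.875 0.011197697931617462 [ 6.24633614 -1.40024929  1.70306244] [-0.13281865 -0.90350421 -0.00794187] [ 0.50334921 -0.15268992  0.08491453] [ 0.15186497 -0.98839911]
8.1167
```

View pics/w3.png

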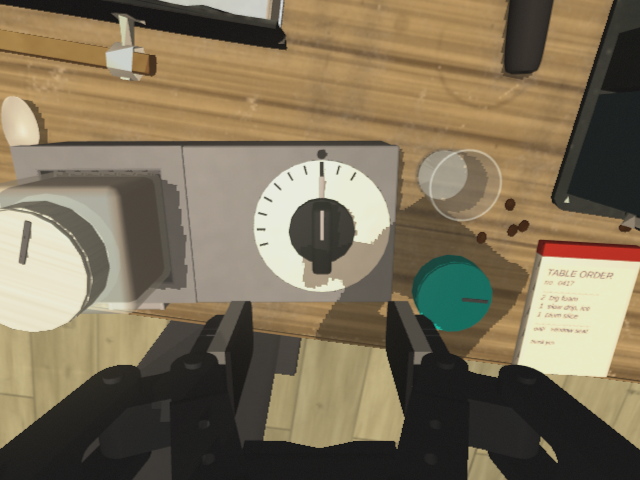

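The pointer lies along the zero tick at (322,170), in line with the pip at (322,154), so the dial is at zero. Now I'll look at the cap from the grasp heading.

Run:
```python
from h import *
import pickle
gripper_to(.085,30)
reach([.480,-.0105,.26],down(-.99));hold(.1)
c=cam("wrist");pickle.dump(c,open("w4.pkl","wb"));print(get_clock(),get_joint_pos())
im=c["im"].copy()
print(proj(c,[.480,-.0105,.1555]))
cv2.imwrite("pics/w4.png",im)
```

```text
9.375 [-2.61050595e-01 -1.88974657e-01  1.95034723e+00 -2.55906966e-04
  1.38217880e+00  7.31645623e-01]
[[318.83010909 238.19641598]]
```

View pics/w4.png

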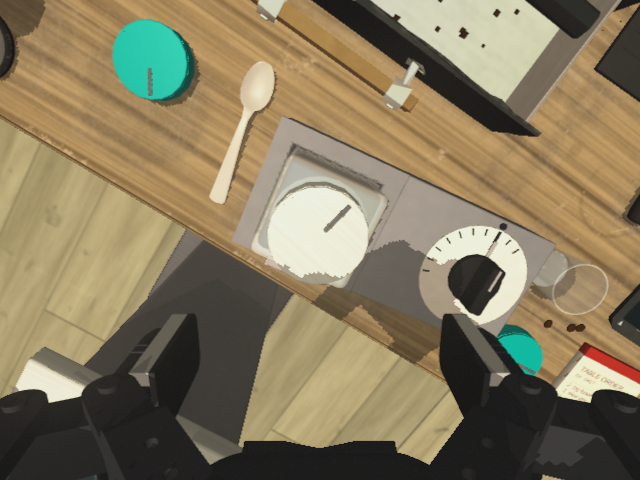

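The cap's top spans about (267..369, 183..282), so its centre is at (318,232). The ridge runs from (326,230) to (349,206).

Run:
```python
from h import *
import pickle
c=pickle.load(open("w4.pkl","rb"))
p=onz(c,[[318,232.5],[326,230],[349,206],[503,228]],np.array([.1555,.1565,.1565,.071]));d=p[2]-p[1]
hd=np.arctan2(d[1],d[0]);C=.5*(p[0,:2]+np.array([.4818,-.0091]));print(p,hd,C, "centre from ridge",p[2,:2]-.028*np.array([np.cos(hd),np.sin(hd)]))
th=-.205-np.pi/4
reach([*C,.20],down(th));line_to([*C,.126],.08)
print(get_clock(),get_wrist_force())
for w in (.0,): gripper_to(w,45)
print("w",get_width(),get_grip_force(),get_wrist_force(),get_torque(),get_tcp_pos())
```

```text
[[ 0.48277489 -0.00807766  0.1555    ]
 [ 0.48701335 -0.01115233  0.1565    ]
 [ 0.50702648 -0.01448033  0.1565    ]
 [ 0.5494606  -0.14601258  0.071     ]] -0.16478311357491846 [ 0.48228744 -0.00858883] centre from ridge [ 0.47940577 -0.00988726]
10.8 [ 0.11266379 -0.09067053 -0.12724044]
w 0.06216104447871173 48.63058289891342 [-3.09627201  0.30641512  5.37148716] [ 0.13747373  0.36447596 -0.0094544 ] [ 0.48263266 -0.00856498  0.12692766]
```

Run:
```python
from h import *
gripper_to(0,60)
p=[.48263,-.00857,.126]
for t in np.linspace(-.99,.41,6)[1:]:
    reach(p,down(t));f=get_wrist_force();m=get_torque()
    y=R.from_quat(get_ee_rot(),scalar_first=True).as_matrix()[:2,1]
    print(get_clock(),round(np.arctan2(y[1],y[0]),3),np.round(f,1),np.round(m,2),round(get_width(),4),np.round(get_tcp_pos(),4))
c=cam("wrist");cv2.imwrite("pics/w5.png",c["im"])
```

```text
11.725 -0.709 [-1.   0.8  5. ] [0.21 0.28 0.26] 0.0622 [ 0.4833 -0.0087  0.1271]
12.1 -0.429 [-2.2  2.   4.2] [0.35 0.25 0.24] 0.062 [ 0.4833 -0.0084  0.1271]
12.475 -0.149 [-1.2  2.5  6.5] [0.4  0.46 0.22] 0.0621 [ 0.483  -0.0082  0.127 ]
12.85 0.131 [-4.7  2.9  9.4] [0.44 0.72 0.17] 0.0617 [ 0.4828 -0.0082  0.1272]
13.225 0.411 [-7.2  1.9 11.1] [0.25 1.08 0.17] 0.0617 [ 0.4825 -0.0084  0.1274]
```

View pics/w5.png

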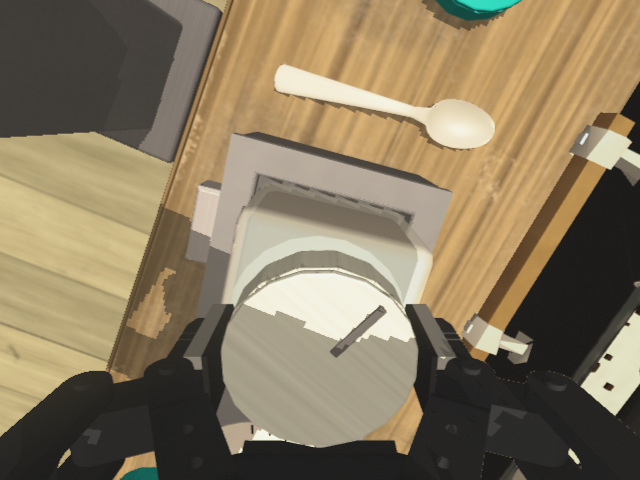

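The ridge runs from (335,352) to (382,310), 45° from the closing line, so the cap turned with the gripper and the jar still sits in its seat. Raising carefully now, watching the force for a lifted jar.

Run:
```python
from h import *
p=np.array([.48263,-.00857,.126])
for dz in (.001,.002,.003,.004,.005,.007):
    line_to(p+[0,0,dz],.03);hold(.05);f=get_wrist_force()
    print(dz,get_clock(),np.round(f,1),np.round(get_torque(),2),np.round(get_tcp_pos(),4))
    if f[2]<-5: print("lifting jar?");break
```

```text
0.001 13.575 [-4.5  2.1  8.5] [0.25 0.76 0.1 ] [ 0.4825 -0.0084  0.1281]
0.002 13.875 [-3.6  2.   7.1] [0.25 0.72 0.05] [ 0.4825 -0.0084  0.1286]
0.003 14.175 [-3.3  1.6  5.5] [ 0.27  0.67 -0.03] [ 0.4825 -0.0084  0.1292]
0.004 14.475 [-2.9  1.4  1.4] [ 0.25  0.38 -0.04] [ 0.4824 -0.0085  0.1297]
0.005 14.775 [-1.8 -0.2 -0.8] [0.08 0.28 0.02] [ 0.4824 -0.0086  0.1307]
0.007 15.075 [-3.   0.6 -0.5] [-0.03  0.47 -0.03] [ 0.4825 -0.0087  0.133 ]
```

The load has dropped to the cap's own weight, so it is free. Raising to about 20 mm above the mouth.

Run:
```python
from h import *
line_to([.4825,-.0086,.168],.05);hold(.4)
print(get_clock(),get_wrist_force(),get_width(),get_grip_force(),get_tcp_pos())
s=cam("side");t=cam("top")
a=cv2.resize(s["im"][170:350,230:390],None,fx=3,fy=3);c=cam("wrist")["im"][:360,::1]
o=np.zeros((540,800,3),np.uint8);o[:,:480]=a;o[:240,480:]=cv2.resize(c,(320,240))
cv2.imwrite("pics/fin.png",o)
```

```text
16.325 [ 0.29842555  0.62496489 -0.50541397] 0.062007086845669954 65.51586644549388 [ 0.4824303  -0.00858316  0.16785294]
```

View pics/fin.png

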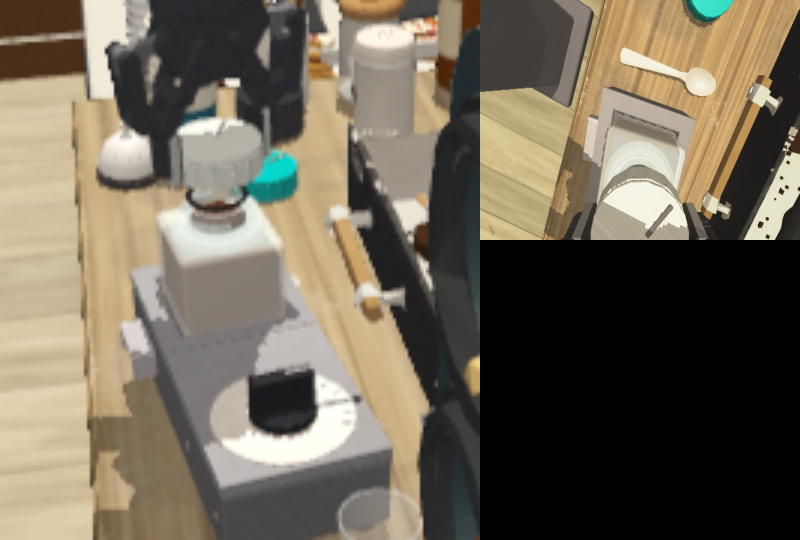

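The cap is held level at (218,150), above the open mouth at (216,200). The jar is in its seat, the pointer is on zero at (350,400), and the glass and spoon haven't moved.

```bash
python3 -c "
from workcell import *
print(close_job())"
```

```text
the job is handed in; nothing more can be done
None
```

I turned the dial to zero, unscrewed the cap and handed the job in at about 16 s, with the cap held level about 2 cm above the mouth of the seated jar; no verdict came back.

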